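# Slide the fitting pad saddle over the under-sink rail

## Task

One of the three aluminium scouring-pad saddles on top of the organiser is the right size for the rail: it goes over the bar with a little play, while the others are too tight or far too loose. Slide that one across the deck, without lifting it, and push it off the edge so that it drops down astride the bar and sits down level on it, between the two end plates. Leave the other two saddles, the washer tin, the plunger cup and the wrench where they are.

Things in the scene. Friction and masses are not known exactly. Their poses are not given: they have to be found in the camera images.
- organiser: turquoise three-tier plastic organiser, fixed. Its top deck is flat and rimless, 320 mm along its x by 480 mm along its y, top face 150 mm above the tiles. Origin: centre of its underside, on the tiles; its +x points at the edge with the rail (at x = 160 mm). Saddles stand in a row, in any order, near x = -110, each roughly along y; a free lane lies round x = 12 (gap -40 to 75).
- rail: chrome rail, fixed beyond the deck's +x edge, same yaw. Bar along its y, 38 mm wide (x), 16 high, flat top, rounded towards the deck; its top is 1.5 mm below the deck face; 11 mm slot between deck edge and bar. Two end plates (54 mm along x, top 24 mm above the deck) leave 176 mm of clear bar. It may stand left or right. Origin: on the tiles under the bar's middle; x away from the deck.
- rail_mid (a point): centre of the bar, 140.5 mm above the tiles.
- saddle_narrow: narrow pad saddle, loose, 3 mm aluminium sheet bent to an upside-down U, open ends, a pad shelf (14 mm wide, 3 thick) turned out at the foot of its +x leg (the rail side). 110 mm long (y), 18 high, 14 clear under the roof. Origin: midway between the legs at foot level. Legs 30 mm apart, 36 over the legs, about 110 g. Too tight for the bar.
- saddle_medium: medium pad saddle, loose, 3 mm aluminium sheet bent to an upside-down U, open ends, a pad shelf (14 mm wide, 3 thick) turned out at the foot of its +x leg (the rail side). 110 mm long (y), 18 high, 14 clear under the roof. Origin: midway between the legs at foot level. Legs 52 mm apart, 58 over the legs, about 140 g. Fits the bar. Pushed off the edge its shelf crosses the bar first.
- saddle_medium_roof (a point): middle of the underside of the medium saddle's roof; when hung level (it may need a light press on the near roof edge) it lies on the bar's top, 8 mm above the bar's centre.
- saddle_wide: wide pad saddle, loose, 3 mm aluminium sheet bent to an upside-down U, open ends, a pad shelf (14 mm wide, 3 thick) turned out at the foot of its +x leg (the rail side). 110 mm long (y), 18 high, 14 clear under the roof. Origin: midway between the legs at foot level. Legs 74 mm apart, 80 over the legs, about 170 g. Far too loose.
- tin: round chrome tap washer tin with shut lid, loose, 70 mm diameter, 44 mm high, standing on the deck to one side of the way to the rail. Origin: centre of its underside.
- cup: black rubber plunger cup, rim down, loose, 70 mm diameter, 66 mm high with its neck, standing on the deck to the other side of the way to the rail. Origin: centre of its underside.
- wrench: grey pipe wrench, loose, about 210 mm long by 60 mm, 18 mm high, lying on the tiles to the robot's right of the organiser. Origin near its middle; x towards the jaws.
Things that resemble listed ones, but are neither listed nor needed, are in the scene too. Leave any green look-alike of the saddle_medium alone.

How it is judged:
At the end, for the whole second after the job is handed in: The medium saddle hangs at rest on the bar: roof within 12 mm of the bar's centre sideways, 36 mm along it, 4 to 13 mm above the bar's centre, tilted under 0.15 rad, within 0.2 rad of the bar's direction; the other saddles, tin, cup and wrench within 20 mm of their starts (x of saddle_medium_roof in the frame of rail_mid between -0.012 and 0.012 m and y of saddle_medium_roof in the frame of rail_mid between -0.036 and 0.036 m and z of saddle_medium_roof in the frame of rail_mid between 0.004 and 0.013 m and angle between saddle_medium's own z axis and vertical below 0.15 rad and angle between the y axis of saddle_medium and the y axis of rail, either way round below 0.2 rad and contact force between saddle_medium and rail above 0.2 N and linear speed of saddle_medium below 0.02 m/s and distance of each of saddle_narrow, saddle_wide, tin, cup, wrench from where it was at the start of the episode below 0.02 m); the robot touches nothing.
It fails at once if the medium saddle is lifted more than 15 mm above the deck (height (world z) of saddle_medium above 0.165 m).
It fails at once if another saddle is shifted by more than 20 mm (distance of any of saddle_narrow, saddle_wide from where it was at the start of the episode above 0.02 m).
It fails at once if the tin, cup or wrench is shifted by more than 20 mm (distance of any of tin, cup, wrench from where it was at the start of the episode above 0.02 m).
It also fails if it takes over 64 s, if anything falls off the work surface, if the arm or the gripper's body presses on something with over 40 N, if the wrist force passes 120 N, or if a joint passes its speed limit or range.

## Robot

A 7-joint arm with a two-finger parallel gripper is mounted at the origin on the work surface. World frame = base frame: x ahead of the robot, y to its left, z up, the work surface at z = 0. Lengths are in m, angles in rad, forces in N, time in s.
With the tool pointing down it reaches from about 0.425 to 0.95 m from the base axis. Payload 4.7 kg.
Tool frame: the origin (TCP) lies between the finger pads; the fingertips stand 25 mm ahead of it and the grasp point (between the pads) lies 6 mm ahead of it; z points along the fingers, y is the line along which they close (so a half turn about z gives the same grasp; the last joint's range is limited). The gripper opens to 85 mm and grips with 20 to 120 N. Pads are 22 mm wide; open, the fingers measure 114 mm over their backs; the gripper's body (76 mm by 85 mm) begins 54 mm behind the grasp point. The pads swing forward as they close: fully open they stand 13 mm farther back than shut.
Start: joints at [-1.294, 0.469, -0.049, 1.532, 0.024, 1.141, -0.082], TCP at [0.203, 0.644, 0.256] pointing down, gripper open.
Joint ranges: [-2.59, 2.59], [-0.33, 1.99], [-1.39, 1.29], [0.1, 2.45], [-1.04, 4.18], [0.21, 1.99], [-2.66, 2.66]. Speed limits (rad/s): [2.57, 2.57, 3.14, 3.14, 3.14, 3.14, 3.14].

## Interface

Orientations are given as a 3x3 rotation matrix whose columns are the frame's x, y, z axes.
In Python, from rig import * gives the robot as it stands. Calls block until the motion is done:
- movep(position, orientation): joint-space move of the TCP to a pose.
- move_l(position, attitude=None, feed=0.15, until_force=None): straight line of the TCP; attitude=None keeps the orientation; feed is the mean speed in m/s. With until_force (N) it stops when the force on the tool has changed by that much, and returns True; else False.
- move_joints(angles): joint-space move.
- command_gripper(opening, newtons=None): finger opening in m; newtons is the grip in N (None keeps the last); returns when the fingers have stopped.
- sleep(seconds).
- inverse_kinematics(position, orientation): joint angles nearest the present ones, or None.
- sense(): the state.
- camera(name): name is "scene" or "top" or "wrist"; returns (picture, depth): 384x512x3 uint8, red, green, blue; 384x512 float32, m along the optical axis (not along the pixel's ray), 0 where there is no reading.
- camera_params(name): a dict with "K" (3x3 intrinsics, pixels), "position" and "rotation" of the camera in the world; the wrist camera has in their place "tool_from_camera" (4x4, takes a point from camera to tool coordinates, whose origin is the TCP and whose axes are the flange's). Camera axes: x right, y down, z forward; pixel columns grow to the right and rows downward; lengths in m; the calibration is good to about 2 mm. A picture is of the moment at which its call begins: read the wrist's pose just before it. camera_params takes no time and is no camera call.
A pose or a line that the arm cannot do raises Unreachable and nothing moves.
- finish_job(): hands the job in; it is judged then, once.
The state is a dict: "time_s": time; "joint_pos": joint angles; "qd": joint speeds; "joint_efforts": joint torques, N m; "position": TCP position; "tcp_rot": TCP orientation; "wrist_force": force on the tool from outside, world axes, zero at the start; "ft_torque": the same for the moment, N m; "finger_gap": finger opening in m; "gripper_force": force on a finger pad.
Only numpy, scipy, OpenCV 4.12 (cv2) and the standard library are available. Lean on these libraries where they do the work, as an engineer would, in place of code of your own. Each camera call takes 0.05 s, during which the arm holds its last target. There are 200 camera calls.

## Working session

There is one attempt and no reset: what is moved stays moved. The work goes in short steps, each a Python script; the robot and the scene stay as the last script left them, time stands still between calls to the robot, and variables do not carry over. Pictures are saved under pics/ and viewed, at most 10 in all, crops included, and the job is handed in when it is done.

```bash
mkdir -p pics
cat > h.py <<'E'
from rig import *
import numpy as np, cv2
def cloud(name):
    s=sense() if name=="wrist" else None
    im,d=camera(name); p=camera_params(name); K=np.array(p["K"])
    v,u=np.indices(d.shape)
    P=np.stack([(u-K[0,2])/K[0,0]*d,(v-K[1,2])/K[1,1]*d,d],-1)
    if s is None: W=P@np.array(p["rotation"]).T+np.array(p["position"])
    else:
        T=np.array(p["tool_from_camera"]); W=(P@T[:3,:3].T+T[:3,3])@np.array(s["tcp_rot"]).T+np.array(s["position"])
    W[d==0]=np.nan
    return im,W
def save(n,im): cv2.imwrite("pics/"+n,cv2.cvtColor(im,cv2.COLOR_RGB2BGR))
E
python3 - <<'E'
from h import *
for n in("top","scene"):
    im,W=cloud(n); np.savez(n+".npz",im=im,W=W); save(n+".png",im)
    p=camera_params(n); print(n,np.round(p["position"],3))
    m=(abs(W[...,2]-.15)<.004); 
    print(m.sum())
    if n=="top":
        m=m.astype(np.uint8); c=max(cv2.findContours(m,0,2)[0],key=cv2.contourArea)
        pts=W[...,:2][m>0]; print(cv2.minAreaRect(pts.astype(np.float32)))
print(sense()["time_s"])
E
```

```text
top [ 0.381 -0.119  0.979]
24606
((0.5437232255935669, 0.09166102111339569), (0.3759612739086151, 0.47969815135002136), 8.080170631408691)
scene [ 1.09  -0.585  0.749]
9418
0.1
```

View pics/top.png

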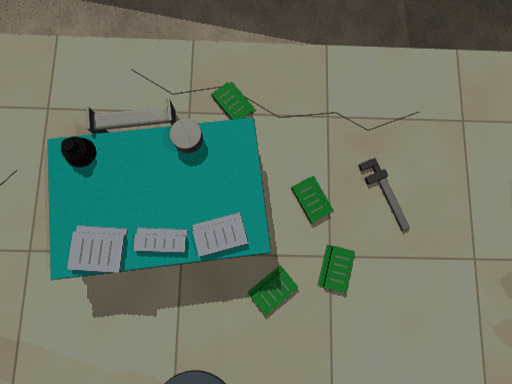

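View pics/scene.png

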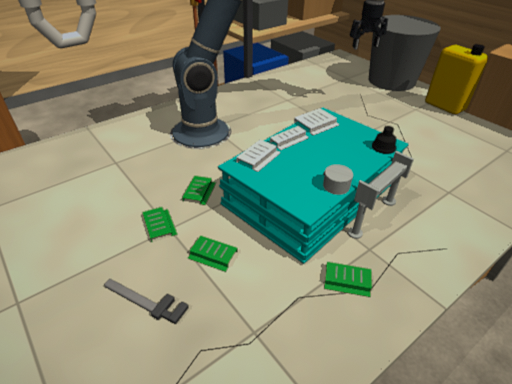

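The top view shows three grey saddles on the deck: wide at (97,250), narrow at (160,241) and, by its size, medium at (220,236). Green look-alikes are at (233,101), (312,200), (337,269) and (273,291). The rail is at (130,118), the tin at (186,135) and the cup at (78,152). My choice is the grey saddle at (220,236), which I'll check by measuring it and with a crop.

```bash
cat > meas.py <<'E'
from h import *
def deck():
    z=np.load("top.npz"); im=z["im"].astype(int); W=z["W"]
    m=(abs(W[...,2]-.15)<.006)&(im[...,1]-im[...,0]>40)&(im[...,2]-im[...,0]>40)
    (c,s,a)=cv2.minAreaRect(W[...,:2][m].astype(np.float32))
    b=cv2.boxPoints((c,s,a)); 
    e=[b[(i+1)%4]-b[i] for i in range(4)]
    ey=max(e,key=lambda v:np.hypot(*v)*(v[1]>0)); ey=ey/np.hypot(*ey)
    ex=np.array([ey[1],-ey[0]])
    return np.array(c),np.stack([ex,ey],1),s,im,W
if __name__=="__main__":
    c,R,s,im,W=deck(); print(c,R.tolist(),s)
    L=(W[...,:2]-c)@R; Z=W[...,2]
    g=(im.max(-1)-im.min(-1)<40)
    m=(Z>.158)&(Z<.24)&(abs(L[...,0])<.165)&(abs(L[...,1])<.25)
    n,lab,st,ce=cv2.connectedComponentsWithStats(m.astype(np.uint8))
    for i in range(1,n):
        if st[i,4]<20: continue
        q=L[lab==i]; print(st[i],"lo",np.nanmin(q,0).round(3),"hi",np.nanmax(q,0).round(3),"z",np.median(Z[lab==i]).round(3),cv2.minAreaRect(q.astype(np.float32)))
    m=(L[...,0]>.165)&(L[...,0]<.24)&(abs(L[...,1])<.3)&(Z>.13)
    q=L[m]; print("rail all",np.nanmin(q,0),np.nanmax(q,0))
    mb=m&(Z<.156)&(L[...,0]>.172)&(L[...,0]<.205); q=L[mb]; print("bar",np.percentile(q,[0,1,99,100],axis=0).round(4),np.median(Z[mb]))
    mp=m&(Z>.164); q=L[mp]; print("plates",[(np.min(x,0).round(4),np.max(x,0).round(4)) for x in (q[q[:,1]<np.mean(q[:,1])],q[q[:,1]>np.mean(q[:,1])])])
    save("crop.png",cv2.resize(im[200:270,60:255].astype(np.uint8),None,fx=4,fy=4,interpolation=2))
E
python3 meas.py
```

```text
[0.51825798 0.08854283] [[0.9902045726776123, -0.1396241933107376], [0.1396241933107376, 0.9902045726776123]] (0.31917816400527954, 0.47996219992637634)
[170 119  33  34 854] lo [ 0.084 -0.116] hi [ 0.154 -0.048] z 0.193 ((0.11972587555646896, -0.08213108777999878), (0.06779567152261734, 0.06873004138469696), 62.96822738647461)
[ 61 137  35  30 791] lo [0.082 0.128] hi [0.147 0.193] z 0.188 ((0.11219854652881622, 0.15908175706863403), (0.058745644986629486, 0.06798047572374344), 50.29823684692383)
[ 193  218   55   39 1361] lo [-0.149 -0.191] hi [-0.078 -0.076] z 0.168 ((-0.11346319317817688, -0.13318109512329102), (0.0579594261944294, 0.1097823977470398), 8.225091934204102)
[  67  232   58   41 1986] lo [-0.162  0.073] hi [-0.066  0.194] z 0.167 ((-0.11337270587682724, 0.13364499807357788), (0.11104638874530792, 0.07991192489862442), 79.27726745605469)
[133 234  53  19 864] lo [-0.137 -0.059] hi [-0.086  0.055] z 0.167 ((-0.11095993220806122, -0.002547837793827057), (0.11020717024803162, 0.035914115607738495), 81.1675033569336)
rail all [ 0.16500243 -0.05169263] [0.21533764 0.14028065]
bar [[ 0.172  -0.0516]
 [ 0.1723 -0.0513]
 [ 0.2047  0.133 ]
 [ 0.205   0.1341]] 0.147964857761967
plates [(array([ 0.165 , -0.0514]), array([ 0.2147, -0.0434])), (array([0.1659, 0.1314]), array([0.2153, 0.1403]))]
```

View pics/crop.png

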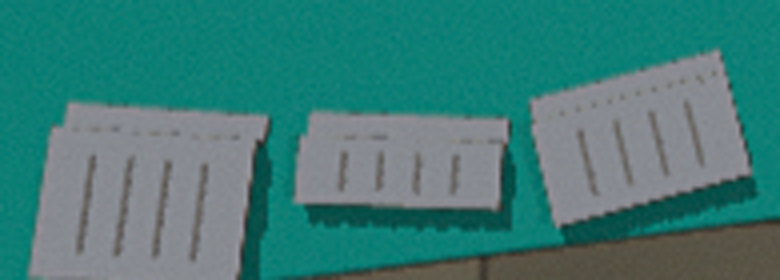

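```bash
cat >> h.py <<'E'
C=np.array([.5183,.0885]); TH=np.arctan2(.13962,.9902)
RL=np.array([[np.cos(TH),-np.sin(TH)],[np.sin(TH),np.cos(TH)]])
def pos(lx,ly,z): return np.r_[C+RL@[lx,ly],z]
def rot(a):  # tool down, tool y axis at deck-frame angle a
    a=a+TH; y=np.array([np.cos(a),np.sin(a),0]); z=np.array([0,0,-1.]); return np.stack([np.cross(y,z),y,z],1)
E
python3 - <<'E'
from h import *
print(sense()["tcp_rot"], sense()["finger_gap"])
for a in (0,np.pi,np.pi/2,-np.pi/2):
  for p in ((-.1135,-.133,.181),(-.1135,-.133,.26),(.012,-.13,.181),(.012,.044,.181),(.1,.044,.181),(.15,.044,.178)):
    q=inverse_kinematics(pos(*p),rot(a+(.144 if p[0]<0 else 0))); print(round(a,2),p,None if q is None else np.round(q,2))
E
```

```text
[[-9.53622190e-01  3.01005788e-01 -4.83265456e-04]
 [ 3.01006170e-01  9.53620618e-01 -1.73287878e-03]
 [-6.07546410e-05 -1.79797754e-03 -9.99998382e-01]] 0.08550268520786587
0 (-0.1135, -0.133, 0.181) [-0.62  0.19  0.75  2.2  -0.17  0.81  0.53]
0 (-0.1135, -0.133, 0.26) [-0.67  0.04  0.75  2.11 -0.03  1.    0.38]
0 (0.012, -0.13, 0.181) [-0.49  0.39  0.62  1.94 -0.29  0.9   0.42]
0 (0.012, 0.044, 0.181) [-0.68  0.35  0.44  1.95 -0.19  0.88 -0.  ]
0 (0.1, 0.044, 0.181) [-0.63  0.49  0.46  1.75 -0.26  0.96  0.07]
0 (0.15, 0.044, 0.178) [-0.61  0.57  0.47  1.63 -0.29  1.01  0.09]
3.14 (-0.1135, -0.133, 0.181) [-0.91  0.28  1.14  2.21 -0.34  0.84 -2.41]
3.14 (-0.1135, -0.133, 0.26) None
3.14 (0.012, -0.13, 0.181) [-0.81  0.57  1.12  1.96 -0.61  1.01 -2.4 ]
3.14 (0.012, 0.044, 0.181) [ 0.52  0.62 -1.17  1.89  0.65  1.08  2.36]
3.14 (0.1, 0.044, 0.181) [ 0.45  0.78 -1.18  1.68  0.76  1.22  2.36]
3.14 (0.15, 0.044, 0.178) [ 0.4   0.86 -1.18  1.56  0.82  1.29  2.38]
1.57 (-0.1135, -0.133, 0.181) [-0.47  0.17  0.58  2.2  -0.13  0.81  2.04]
1.57 (-0.1135, -0.133, 0.26) [-0.58  0.04  0.65  2.11 -0.03  1.    1.94]
1.57 (0.012, -0.13, 0.181) [-0.36  0.37  0.45  1.93 -0.2   0.88  1.9 ]
1.57 (0.012, 0.044, 0.181) [-0.47  0.33  0.18  1.94 -0.08  0.87  1.46]
1.57 (0.1, 0.044, 0.181) [-0.4   0.46  0.14  1.74 -0.08  0.95  1.48]
1.57 (0.15, 0.044, 0.178) [-0.37  0.54  0.12  1.61 -0.07  0.99  1.48]
-1.57 (-0.1135, -0.133, 0.181) [-0.77  0.22  0.94  2.21 -0.24  0.82 -0.96]
-1.57 (-0.1135, -0.133, 0.26) [-0.84  0.04  0.93  2.11 -0.04  1.   -1.18]
-1.57 (0.012, -0.13, 0.181) [-0.66  0.46  0.87  1.95 -0.43  0.93 -1.01]
-1.57 (0.012, 0.044, 0.181) [-0.85  0.38  0.66  1.96 -0.3   0.89 -1.46]
-1.57 (0.1, 0.044, 0.181) [-0.75  0.52  0.63  1.76 -0.36  0.98 -1.41]
-1.57 (0.15, 0.044, 0.178) [-0.71  0.61  0.63  1.63 -0.4   1.03 -1.39]
```

The crop shows three grey saddles. The right one, with its top edge at (630,75) and its shelf towards the rail, measures 58 x 110 mm in the depth data, so it is the medium. I'll go above it and look again from close by.

Run:
```python
from h import *
p=sense()["position"]; move_l([p[0],p[1],.31],feed=.2)
movep(pos(-.1135,-.133,.28),rot(.144))
im,W=cloud("wrist"); save("w1.png",im)
L=(W[...,:2]-C)@RL; m=(abs(W[...,2]-.168)<.005)&(abs(L[...,1]+.133)<.07)&(abs(L[...,0]+.11)<.06)
print(cv2.minAreaRect(L[m].astype(np.float32)),np.median(W[...,2][m]),m.sum())
print(sense()["time_s"],sense()["position"],pos(-.1135,-.133,.28))
```

```text
((-0.11204688996076584, -0.1337512582540512), (0.05813809484243393, 0.10996943712234497), 8.224011421203613) 0.1684171015423208 11870
3.175 [ 0.42485026 -0.05827007  0.28002662] [ 0.42448128 -0.05904422  0.28      ]
```

Run:
```python
from h import *
a=.1435
print(move_l(pos(-.1125,-.1335,.181),rot(a),feed=.1,until_force=8))
command_gripper(.05,25); s=sense(); print(s["finger_gap"],s["gripper_force"],s["wrist_force"])
z=.181
move_l(pos(-.06,-.1335,z),rot(a),feed=.06)
s=sense(); print(s["finger_gap"],s["wrist_force"],s["time_s"])
im,W=cloud("wrist"); save("w2.png",im)
im,W=cloud("top"); L=(W[...,:2]-C)@RL; save("t2.png",im[100:280,40:280])
```

```text
False
0.05682732538169422 26.892398446798325 [-1.53908473  0.50814368  5.86287683]
0.05725728631931934 [-10.36605976  -0.91442147  15.56889302] 5.7167
```

View pics/w2.png

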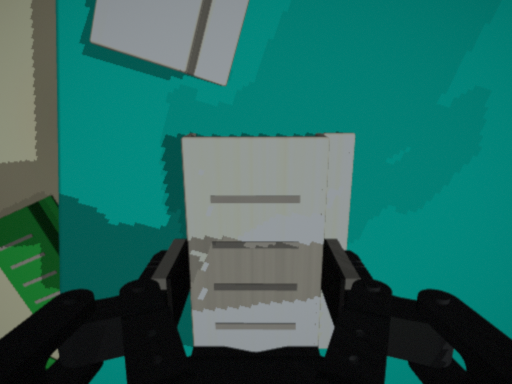

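The saddle is held by its legs at (185,290) and (335,290), with the narrow saddle clear at the top. I'll slide it on through the lane.

Run:
```python
from h import *
z=.1817
for x,y in((.012,-.132),(.012,.044),(.092,.044)):
    move_l(pos(x,y,z),rot(0),feed=.07); s=sense(); print(s["finger_gap"],s["wrist_force"].round(1) if hasattr(s["wrist_force"],"round") else s["wrist_force"],s["time_s"])
command_gripper(.085)
move_l(pos(.092,.044,.25),feed=.15)
move_l(pos(.03,.044,.26),feed=.15)
im,W=cloud("wrist"); save("w3.png",im)
L=(W[...,:2]-C)@RL; Z=W[...,2]
m=(abs(Z-.168)<.005)&(abs(L[...,1]-.044)<.065)&(abs(L[...,0]-.09)<.05)
print(cv2.minAreaRect(L[m].astype(np.float32)),m.sum(),sense()["time_s"])
im,W=cloud("top"); save("t3.png",cv2.resize(im[90:280,40:280],None,fx=3,fy=3))
```

```text
0.057172258863410305 [-0.7 -0.   0.5] 6.9917
0.056935890560987155 [-0.1 -0.3 -0.8] 9.6583
0.056769947655026534 [ 0.1 -0.7 -1.1] 10.95
((0.09294366091489792, 0.04411938413977623), (0.058509308844804764, 0.10983242839574814), 0.10797228664159775) 13156 12.5667
```

View pics/t3.png

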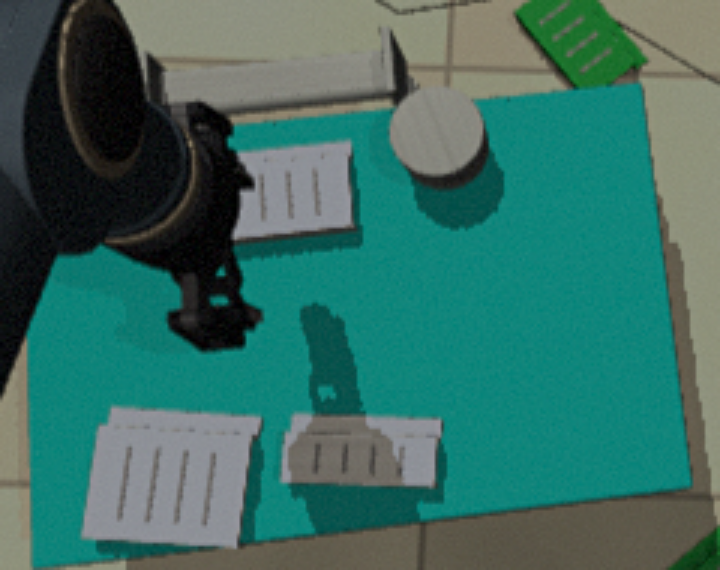

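The saddle lies square on the deck at y = 44 mm, between tin and cup, with its rear face at x = 64 mm. Next is the push from behind with two spread fingers.

Run:
```python
from h import *
movep(pos(.025,.044,.26),rot(np.pi/2)); command_gripper(.055)
print(move_l(pos(.025,.044,.179),feed=.12,until_force=8))
print(move_l(pos(.135,.044,.179),feed=.05,until_force=25))
s=sense(); print(s["wrist_force"],s["time_s"],RL.T@(s["position"][:2]-C),s["position"][2],s["finger_gap"])
im,W=cloud("wrist"); save("w4.png",im)
L=(W[...,:2]-C)@RL; Z=W[...,2]
m=(abs(Z-.168)<.005)&(abs(L[...,1]-.044)<.06)&(L[...,0]>.1)
if m.sum()>100: print(np.percentile(L[m],[1,99],axis=0),m.sum())
```

```text
False
False
[-0.29848312 -1.04000227 -0.80982159] 17.4917 [0.13496796 0.0440056 ] 0.17905199608140643 0.05531955284131846
[[0.12464968 0.01032572]
 [0.17743612 0.07754934]] 9818
```

View pics/w4.png

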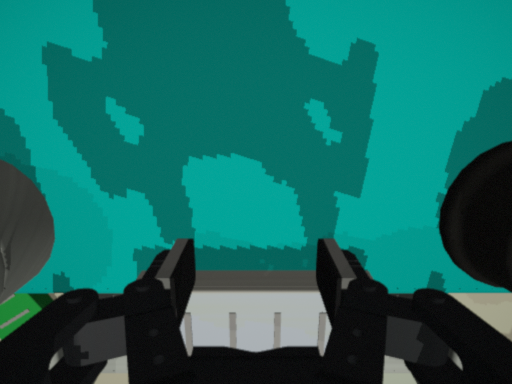

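The view shows the fingers at (180,270) and (330,270) against the saddle's rear edge at row 280, with the tin and cup clear at the sides. I'll finish the push and back off to look.

Run:
```python
from h import *
print(move_l(pos(.151,.044,.179),feed=.03,until_force=25))
s=sense(); print(s["wrist_force"],s["time_s"],RL.T@(s["position"][:2]-C))
move_l(pos(.12,.044,.179),feed=.1); move_l(pos(.12,.044,.26),feed=.15)
im,W=cloud("scene"); save("s5.png",cv2.resize(im[120:250,290:430],None,fx=4,fy=4,interpolation=2))
movep(pos(.17,.044,.28),rot(np.pi/2))
im,W=cloud("wrist"); save("w5.png",im)
L=(W[...,:2]-C)@RL; Z=W[...,2]
m=(Z>.14)&(Z<.185)&(L[...,0]>.163)&(L[...,0]<.235)&(abs(L[...,1]-.044)<.045)
for x in np.arange(.150,.24,.004):
    k=(abs(L[...,0]-x)<.002)&(abs(L[...,1]-.044)<.045)&(Z<.2)
    if k.sum()>20: print(round(x,3),np.median(Z[k]).round(4))
print(sense()["time_s"])
```

```text
False
[-0.45261477 -0.05750273  0.11065873] 18.225 [0.15113757 0.04394038]
0.15 0.1504
0.154 0.1505
0.158 0.1501
0.162 0.1568
0.166 0.1663
0.17 0.1661
0.174 0.1648
0.178 0.1636
0.182 0.1623
0.186 0.161
0.19 0.1597
0.194 0.1581
0.198 0.1569
0.202 0.1557
0.206 0.1544
0.21 0.1529
0.214 0.1516
0.218 0.1502
19.8083
```

View pics/s5.png

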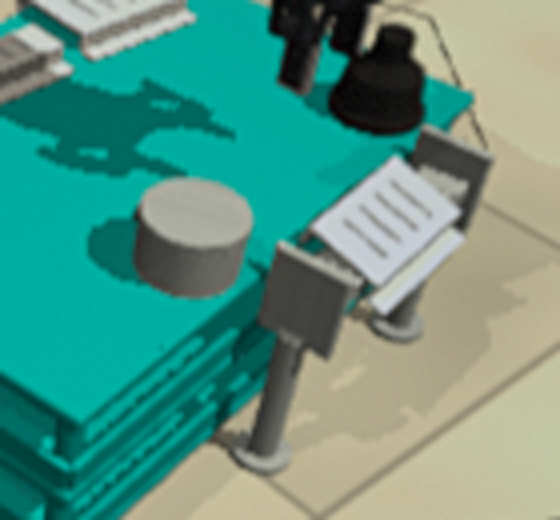

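The saddle is astride the bar but tilted about 18°: its rear foot is still caught on the deck edge, with the near roof edge at z 0.167. I'll push about 4 mm more, then press lightly on the near edge.

```bash
cat > chk.py <<'E'
from h import *
def prof(tag):
    movep(pos(.17,.044,.28),rot(np.pi/2)); im,W=cloud("wrist"); save(tag,im)
    L=(W[...,:2]-C)@RL; Z=W[...,2]
    for x in np.arange(.154,.24,.006):
        k=(abs(L[...,0]-x)<.002)&(abs(L[...,1]-.044)<.045)&(Z<.2)
        if k.sum()>20: print(round(x,3),np.median(Z[k]).round(4),end="; ")
    print(sense()["time_s"])
E
python3 - <<'E'
from chk import *
movep(pos(.125,.044,.26),rot(np.pi/2)); move_l(pos(.125,.044,.179),feed=.12,until_force=8)
print(move_l(pos(.1555,.044,.179),feed=.03,until_force=20)); print(sense()["wrist_force"])
move_l(pos(.13,.044,.179),feed=.1); move_l(pos(.13,.044,.25),feed=.15)
prof("w6.png")
E
```

```text
False
[ 0.77450523  0.01424242 -0.54409146]
0.154 0.1504; 0.16 0.1498; 0.166 0.1515; 0.172 0.1529; 0.178 0.153; 0.184 0.1529; 0.19 0.153; 0.196 0.1529; 0.202 0.1529; 0.208 0.1529; 0.214 0.1528; 0.22 0.1528; 0.232 0.1378; 23.5167
```

It has dropped level. I'll check its centre and the other objects before handing in.

Run:
```python
from h import *
im,W=cloud("wrist"); L=(W[...,:2]-C)@RL; Z=W[...,2]
m=(abs(Z-.153)<.0015)&(L[...,0]>.163)&(L[...,0]<.24)&(abs(L[...,1]-.044)<.075)
print("seen from above",cv2.minAreaRect(L[cv2.morphologyEx(m.astype(np.uint8),2,np.ones((7,7)))>0].astype(np.float32)))
move_l(pos(.05,.044,.30),feed=.2); movep([.203,.6,.30],rot(np.pi/2-.4))
im,W=cloud("top"); np.savez("end.npz",im=im,W=W); L=(W[...,:2]-C)@RL; Z=W[...,2]
m=(Z>.1505)&(Z<.156)&(L[...,0]>.163)&(L[...,0]<.24)&(abs(L[...,1]-.044)<.075)
print("saddle",cv2.minAreaRect(L[cv2.morphologyEx(m.astype(np.uint8),2,np.ones((3,3)))>0].astype(np.float32)))
m=(Z>.158)&(Z<.24)&(abs(L[...,0])<.165)&(abs(L[...,1])<.25)
n,lab,st,_=cv2.connectedComponentsWithStats(m.astype(np.uint8))
for i in range(1,n):
    if st[i,4]>20: print(cv2.minAreaRect(L[lab==i].astype(np.float32))[0])
im2,_=cloud("scene"); save("end.png",np.hstack([cv2.resize(im[80:200,50:210],None,fx=2.5,fy=2.5),cv2.resize(im2[130:250,300:430],(400,300))]))
print(sense()["time_s"])
```

```text
seen from above ((0.1931510865688324, 0.04402110353112221), (0.05798342823982239, 0.10950525850057602), 0.333868145942688)
saddle ((0.1922210156917572, 0.044340647757053375), (0.0578087717294693, 0.10871509462594986), 0.3522103428840637)
(0.11988838762044907, -0.08223292231559753)
(0.11199159175157547, 0.159929096698761)
(-0.11345329135656357, 0.13340166211128235)
(-0.11097236722707748, -0.0023848488926887512)
26.525
```

View pics/end.png

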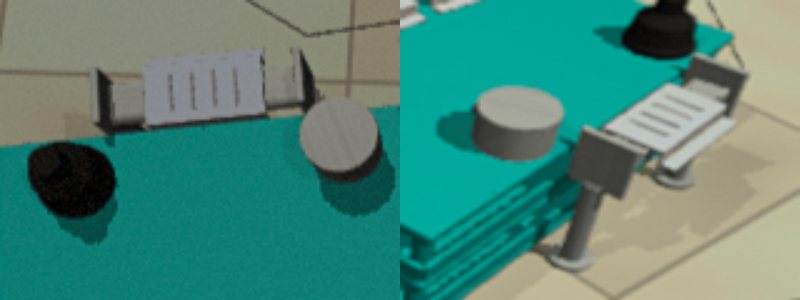

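The saddle sits level on the bar between the end plates, about 3 mm off centre sideways. The tin, cup and other saddles have not moved, and the arm is clear, so I'm handing in.

```bash
python3 -c "
from rig import *
print(finish_job())"
```

```text
the job is handed in; nothing more can be done
None
```

I slid the medium saddle across the deck and pushed it off the edge. It now sits level astride the bar, about 3 mm off centre sideways; the other saddles, tin and cup measured within 1 mm of their starts, the arm stayed away from the wrench, and the job was handed in at about 27 s.

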